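# Load a test cartridge through the analyser's spring flaps

### The arm

A 6-joint arm with a two-finger parallel gripper is mounted at the origin on the work surface. World frame = base frame: x ahead of the robot, y to its left, z up, the work surface at z = 0. Lengths are in m, angles in rad, forces in N, time in s.
With the tool pointing down it reaches from about 0.35 to 0.975 m from the base axis. Payload 17.4 kg.
Tool frame: the origin (TCP) lies where the fingers leave the gripper's body, on its centre line; the fingertips stand 73 mm ahead of it and the grasp point (between the pads) lies 54 mm ahead of it (tcp_to_grasp is the distance from the TCP to the grasp point, in m); z points along the fingers, y is the direction in which the jaws open and shut (so a half turn about z gives the same grasp; the last joint's range is limited). The gripper opens to 85 mm and grips with 20 to 120 N. Pads are 22 mm wide; open, the fingers measure 114 mm over their backs; the gripper's body (76 mm by 85 mm) begins 54 mm behind the grasp point. The pads swing forward as they close: fully open they stand 13 mm farther back than shut.
Start: joints at [1.147, 0.116, 1.442, -0, 1.584, -0.038], TCP at [0.254, 0.625, 0.304] pointing down, gripper open.
Joint ranges: [-2.83, 2.83], [-0.83, 2.19], [0.07, 2.5], [-1.14, 4.28], [0.01, 3], [-2.97, 2.97]. Speed limits (rad/s): [1.89, 1.89, 2.22, 3.14, 3.14, 3.14].

### API

Orientations are given as a unit quaternion [x, y, z, w].
In Python, from bench import state, capture, camera_params, job_done, tcp_to_grasp gives the robot as it stands.
- The arm moves only by the tool step_arm, never from a script. Its argument "plan" is a list of rows, each an object with "slide": the shift along the tool's x, y, z in m, a list of three; "twist": the turn, a rotation vector about the tool's x, y, z in rad, a list of three. In form: [{"slide": [dx, dy, dz], "twist": [rx, ry, rz]}, ...]. A call has 1 to 10 rows; each row shifts and turns the commanded pose from where the row before left it, along the tool's axes as they then stand; what a row does not reach is not made up. A row lasts 1/12 s, in which the tool goes at most 41.7 mm and 7.16 degrees, less where a joint would pass 70% of its speed; a pose out of reach is approached as far as the arm can. A call is refused whole if a number of a shift passes 0.0417 or a number of a turn 0.125, either way. A call with a gripper value outside its range is refused whole. "hand" is the gripper command: -1 is shut, 1 is fully open, values between are in proportion, set as the call begins (left out, the last holds). The fingers move at their own pace and stop on an object; the grip force is fixed at half the most. Time passes only in rows, so rows that do not move let the fingers close. It gives the time, the measured TCP pose, the force and the opening at its end, in the units of the state.
- state(): the state, without advancing time (a new reading comes with each control period).
- capture(name): name is "scene" or "side" or "wrist"; returns the picture (420x560x3 uint8, red, green, blue); there is no depth.
- camera_params(name): a dict with "vfov" (degrees; the focal length in pixels is half the picture's height over the tangent of half this angle, whatever the lens; pixels are square), "cx", "cy" (the principal point, pixels), "rvec" (rotation vector, rad) and "tvec" (3), from world to camera coordinates, as OpenCV has them. Camera axes: x right, y down, z forward; pixel columns grow to the right and rows downward; lengths in m; the calibration is good to about 2 mm. A picture is of the moment at which its call begins: read the wrist's pose just before it. camera_params takes no time and is no camera call; for the wrist camera it gives the pose at the moment of the call.
- job_done(): hands the job in, once; it reports no verdict.
The state is a dict: "clock": time; "q": joint angles; "dq": joint speeds; "joint_torque": joint torques, N m; "tcp_pos": TCP position; "orientation": TCP orientation; "wrist_force": force on the tool from outside, world axes, zero at the start; "torque": the same for the moment, N m; "opening": finger opening in m.
Only numpy, scipy, OpenCV 4.12 (cv2) and the standard library are available. Lean on these libraries where they do the work, as an engineer would, in place of code of your own. Each camera call takes 0.05 s, during which the arm holds its last target.

### The job

Load the test cartridge that stands on the bench into the analyser: push it upright down through the two spring flaps of the loading port, feel for the pocket of the cradle below (it may stand a little to either side along the port) and press the cartridge gently but fully home in it. Then let go and draw back so that both flaps swing fully shut over it, and leave everything else on the bench where it is.

Things in the scene. Friction and masses are not known exactly. Their poses are not given: they have to be found in the camera images.
- cartridge_mid (a point): The new test cartridge, the only one standing on the bench: white plastic, 24 (its x) x 36 (its y) x 95 high, about 120 g. This point is its centre, 47.5 above its flat foot; z up. The top 18 is a thinner gripping head, 12 (x) x 36 (y): hold it there across the 36, fingers along its y, low grasps cannot pass the port. Same either way round; it goes in with its 36 along the port's y.
- analyser: Fixed white bench instrument; origin on the bench under the port's centre, z up, x to the rear. Flat deck 150 above the bench, from 70 in front of the port's centre to 110 behind it, 250 wide (y). In front of it a console with a screen slopes down, reaching 150 in front of the centre. The cartridge may bear on it with 20 N or so; brief knocks included, over 40 N it is forced.
- port (a point): Centre of the loading port, level with the deck, 150 above the bench; axes as the analyser's. The port is an opening 52 (x) x 158 (y), dark-framed and closed by two spring flaps that meet in the middle. The cartridge enters upright midway between the long edges (x = 0). The hollow well below is at least as wide and long, so fingers, set along y, can follow the cartridge in.
- plate_level (a point): Point 93 under the port's centre, in the well, level with the cradle's flat top plate (50 x 112). The plate has a pocket for the cartridge's foot, 27 (x) x 38 (y), 25 deep, lip bevelled 1.5 to 2.5. Pocket centred in x, but the cradle rides on a slide along y and stands anywhere within 17 of this point, new each time: not measured, so feel for it. Over 10 N sideways shifts the cradle.
- floor_level (a point): Point 118 under the port's centre, level with the pocket's floor, a sprung block (yields up to 2.5 from 6 N on). Home, the foot rests on it and the cartridge's top is 23 below the deck; standing over a few mm proud it stops the flaps shutting. Two side springs grip the foot over its last 16 of travel: about 10 N pushes it through them, and they hold the cartridge where it is left.
- flap_front (a joint): Front flap (console side): steel plate 25.5 x 155 x 3 hinged along the port's front long edge. 0 = shut, level with the deck; grows as it swings down into the well, 1.5 = hanging. Spring-shut, never opens upwards. Pushing both flaps open takes about 4 N in all; open, each presses inwards with about 2 N on what is between them and rubs along it as it slides.
- flap_rear (a joint): Rear flap, the mirror image, hinged along the port's rear long edge.
- jar: Bystander: closed plastic jar, 44 across, 55 high, standing; origin at its underside. To be left alone.
- beaker: Bystander: small open glass beaker, 50 across, 55 high, standing; origin at its underside. To be left alone.
- tipbox: Bystander: pipette-tip box with clear lid, 87 x 122 x 67 high; origin at its underside. To be left alone.
- timer: Bystander: flat bench timer, 60 x 75 x 18 high; origin at its underside. To be left alone.
- marker: Bystander: marker pen lying, 130 long, 13 thick; origin at its underside. To be left alone.
- used0: Bystander: a used cartridge, same shape as the task's one but lying on its side in the shallow metal tray; origin at its underside. To be left alone.
- used1: Bystander: the other used cartridge lying in the tray; origin at its underside. To be left alone.
There are look-alikes about, which are no part of the job. What is shaped like the part that bears cartridge_mid but yellow is not meant.

How it is judged:
By the outcome, as a careful person would: the job done as asked, in the order asked, and still so for the second after the job is handed in, with the robot touching nothing.
It also fails if it takes over 72 s, if anything falls off the work surface, if the arm or the gripper's body presses on something with over 40 N, if the wrist force passes 120 N, or if a joint passes its speed limit or range.

## Working session

There is one attempt and no reset: what is moved stays moved. The work goes in short steps, Python scripts to look and compute and a tool call to move; the robot and the scene stay as the last step left them, time stands still between calls to the robot, and variables do not carry over. Pictures are saved under pics/ and viewed, and the job is handed in when it is done.

Besides the shell and the picture viewer there is one more tool, called by a JSON object that holds its "name" and its "arguments". step_arm: Moves the arm, as the interface text tells. Its arguments: {"type":"object","properties":{"plan":{"type":"array","items":{"type":"object","properties":{"slide":{"type":"array","items":{"type":"number"}},"twist":{"type":"array","items":{"type":"number"}}}}},"hand":{"type":"number"}},"required":["plan"]}

```bash
ls; mkdir -p pics
python3 - <<'E'
from bench import *
import cv2
s=state();print(s)
for n in("scene","side","wrist"):
    p=camera_params(n);print(n,p)
    cv2.imwrite(f"pics/{n}0.png",capture(n)[:,:,::-1])
print(tcp_to_grasp)
E
```

```text
pics
{'clock': 0.0, 'q': array([ 1.14723779e+00,  1.16486302e-01,  1.44228737e+00, -2.04227391e-05,
        1.58398817e+00, -3.78045981e-02]), 'dq': array([ 0.00198033, -0.00038245, -0.00139099,  0.00141949,  0.0003523 ,
       -0.00052692]), 'joint_torque': array([-6.73165432e-04, -7.31967473e+01, -6.32497716e+01, -1.50919836e-04,
        6.59985119e-03, -7.90590377e-06]), 'tcp_pos': array([0.25394379, 0.62529059, 0.30314818]), 'orientation': array([ 1.91683397e-01,  9.81456639e-01, -5.71439586e-04, -1.23721290e-04]), 'wrist_force': array([ 0.31496517,  0.01632596, -0.54835975]), 'torque': array([ 0.02168262, -0.01158301,  0.01279864]), 'opening': 0.08545066025499333}
scene {'vfov': 46.19514418693623, 'cx': 277.83992099060896, 'cy': 208.68133677157888, 'rvec': array([ 2.08741702,  1.52945493, -0.50641736]), 'tvec': array([ 0.01499318, -0.41560101,  1.74054291])}
side {'vfov': 50.698771093211185, 'cx': 282.5737289243126, 'cy': 207.2919151299303, 'rvec': array([ 0.30291515, -2.70964654,  1.33225004]), 'tvec': array([0.5255825 , 0.26848042, 0.83362183])}
wrist {'vfov': 63.87087577777242, 'cx': 273.4790310465612, 'cy': 212.4904411341007, 'rvec': array([-2.39396976, -1.61318558, -0.23887033]), 'tvec': array([-0.67465706, -0.03758312,  0.37847413])}
0.0539
```

View pics/scene0.png

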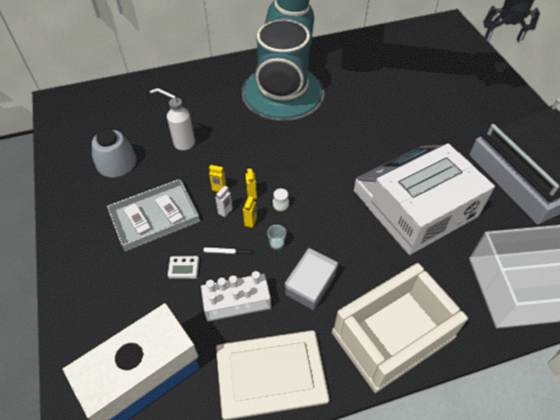

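View pics/side0.png

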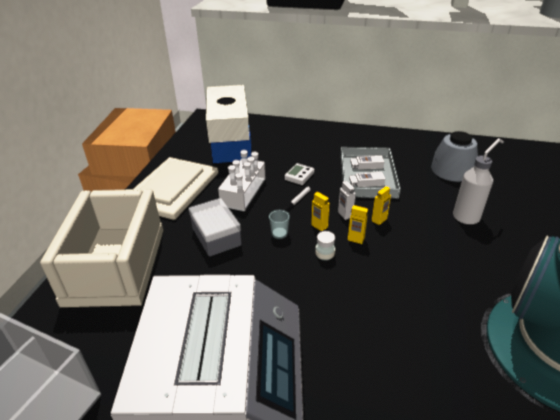

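View pics/wrist0.png

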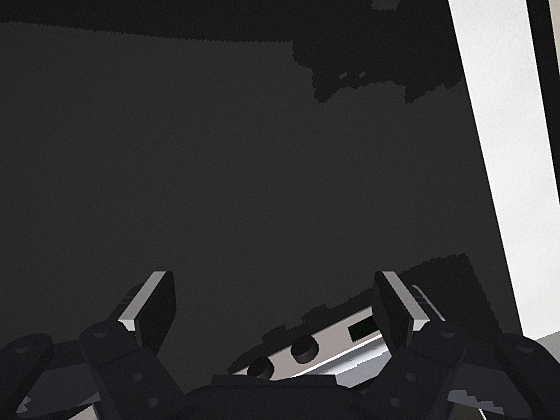

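The scene picture shows the white cartridge at about (224,201) among three yellow ones. The analyser is at about (425,190). In the side picture they are at (347,200) and (205,340). I'll enlarge crops of both.

Run:
```python
import cv2
s=cv2.imread('pics/scene0.png');d=cv2.imread('pics/side0.png')
def c(im,x0,y0,w,h,k,n): cv2.imwrite(n,cv2.resize(im[y0:y0+h,x0:x0+w],None,fx=k,fy=k,interpolation=cv2.INTER_CUBIC))
c(s,195,155,110,80,7,'pics/s_cart.png');c(d,295,165,110,85,7,'pics/d_cart.png')
c(s,345,130,160,120,5,'pics/s_an.png');c(d,115,260,190,150,4,'pics/d_an.png')
```

```text
(no output)
```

View pics/s_cart.png

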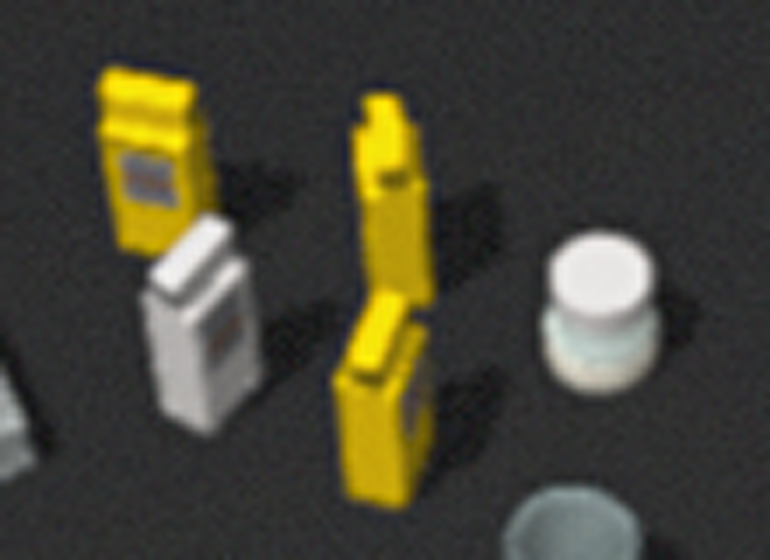

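View pics/d_cart.png

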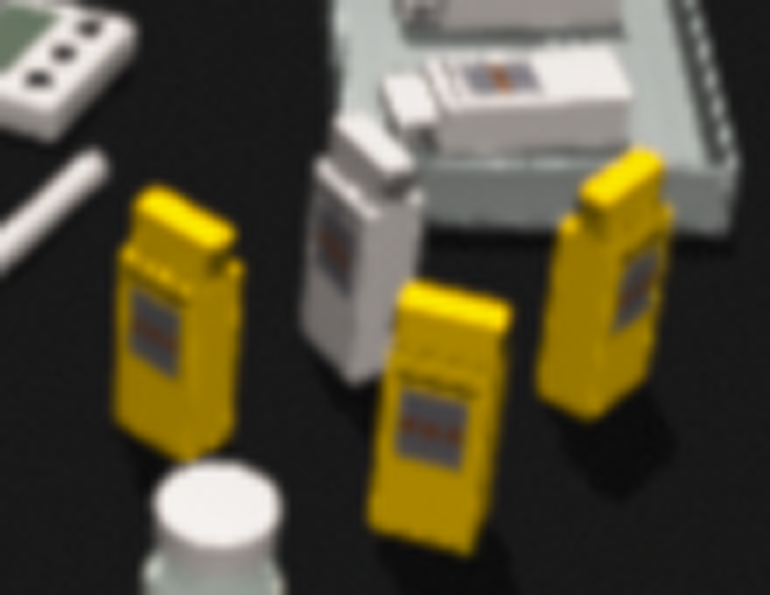

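View pics/s_an.png

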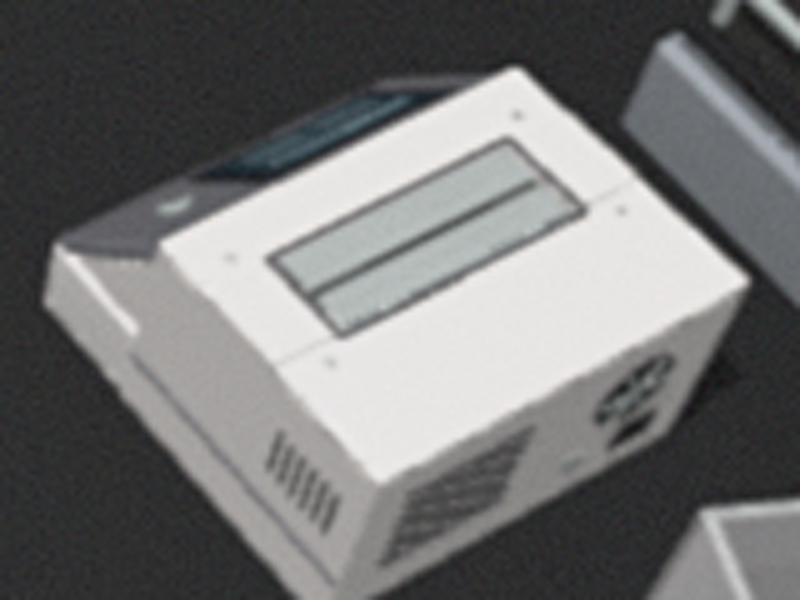

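View pics/d_an.png

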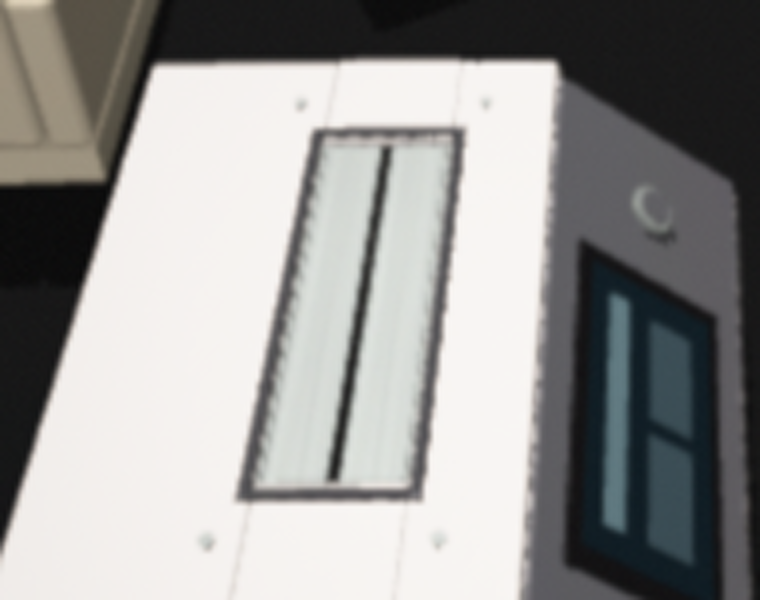

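```bash
cat > h.py <<'E'
import numpy as np,cv2
from bench import camera_params
from scipy.optimize import least_squares
def proj(n,P,p=None):
    p=p or camera_params(n);f=210/np.tan(np.radians(p['vfov'])/2)
    K=np.array([[f,0,p['cx']],[0,f,p['cy']],[0,0,1]])
    return cv2.projectPoints(np.asarray(P,float).reshape(-1,1,3),p['rvec'],p['tvec'],K,None)[0].reshape(-1,2)
def place(v,P):
    c,s=np.cos(v[2]),np.sin(v[2]);P=np.asarray(P,float)
    return np.c_[v[0]+c*P[:,0]-s*P[:,1],v[1]+s*P[:,0]+c*P[:,1],P[:,2]]
def px(l,x0,y0,k): return np.array([[x0+(u+.5)/k-.5,y0+(v+.5)/k-.5] for u,v in l])
def fit(obs,x0):
    def r(v): return np.concatenate([(proj(n,place(v,M))-U).ravel() for n,M,U in obs])
    s=least_squares(r,x0,loss='soft_l1');return s,r(s.x)
E
python3 - <<'E'
from h import *
M1=np.array([(12,-18,0),(-12,-18,0),(12,18,0),(-6,-18,95),(6,-18,95),(-6,18,95),(6,18,95)])/1e3
U1=px([(210,433),(165,412),(260,380),(152,268),(175,293),(210,215),(233,230)],195,155,7)
M2=np.array([(12,18,0),(12,-18,0),(-6,18,95),(-6,-18,95),(6,-18,95)])/1e3
U2=px([(355,383),(305,335),(412,160),(350,113),(335,130)],295,165,7)
for sg in(1,-1):
  m2=M2*[sg,sg,1]
  best=min((fit([('scene',M1,U1),('side',m2,U2)],[.6,-.1,a]) for a in np.arange(-3,3,1)),key=lambda t:t[0].cost)
  print(sg,best[0].cost,best[0].x);print(best[1].reshape(-1,2).round(1).tolist())
for n,M,U in(('scene',M1,U1),('side',M2,U2)):
  b=min((fit([(n,M,U)],[.6,-.1,a]) for a in np.arange(-3,3,1)),key=lambda t:t[0].cost);print(n,b[0].x,b[0].cost)
D=[(-70,-125,150),(-70,125,150),(110,125,150),(110,-125,150)]
A1=np.array(D+[(-26,-79,150),(-26,79,150),(26,79,150),(26,-79,150)])/1e3
V1=px([(160,243),(518,66),(750,283),(380,485),(268,260),(510,138),(588,212),(343,338)],345,130,5)
A2=np.array([(-70,-125,150),(110,-125,150),(-26,-79,150),(26,-79,150),(-26,79,150),(26,79,150)])/1e3
V2=px([(558,60),(152,65),(463,130),(315,130),(420,497),(238,497)],115,260,4)
for o in ([('scene',A1,V1),('side',A2,V2)],[('scene',A1,V1)],[('side',A2,V2)]):
  s,r=fit(o,[.6,.4,0]);print(s.x,s.cost);print(r.reshape(-1,2).round(1).tolist())
E
```

```text
1 4.95631791478784 [ 0.44680384 -0.31778173  0.69077305]
[[-0.1, 0.1], [-0.3, -0.5], [0.1, -0.7], [-0.3, 0.7], [-0.1, -1.0], [-0.7, -0.3], [-0.5, -0.6], [-1.1, 1.1], [-1.4, 0.3], [-0.1, 1.0], [0.7, 0.4], [-1.1, -0.8]]
-1 65.8516442061472 [ 0.44965372 -0.31730407  0.5656343 ]
[[-0.6, 0.8], [-0.2, -0.5], [0.8, 0.7], [-0.3, 0.9], [-0.5, -0.4], [0.5, 0.6], [0.4, 0.7], [-0.9, -9.1], [12.3, 5.8], [-12.7, -5.5], [2.5, 9.0], [9.1, 5.6]]
scene [ 0.44824263 -0.31720836 -5.63184956] 0.9324013510451723
side [ 0.44559407 -0.32041527  0.75455443] 2.0400209891670222
[0.61442825 0.21628667 0.2189065 ] 27.790207539919905
[[-0.3, -0.9], [-0.0, 0.1], [0.2, -0.1], [-0.4, -0.9], [2.2, 0.1], [-0.4, 2.0], [-2.9, -0.3], [-0.2, -2.1], [-0.9, 1.3], [-0.5, 0.0], [-4.7, 3.7], [1.6, 3.7], [-6.2, -1.9], [2.5, -2.0]]Traceback (most recent call last):
  File "<stdin>", line 18, in <module>
  File "h.py", line 14, in fit
    s=least_squares(r,x0,loss='soft_l1');return s,r(s.x)
    return func(*args, **kwargs)
    result = trf(vector_fun.fun, vector_fun.jac, x0, f0, J0, lb, ub, ftol, xtol,
                 gtol, max_
[... 980 characters left out ...]
 f_evals]
                                    ^^^^^^^
    f = np.atleast_1d(self.fun(x, *self.args, **self.kwargs))
                      ~~~~~~~~^^^^^^^^^^^^^^^^^^^^^^^^^^^^^^
    return np.atleast_1d(self.fun(x))
                         ~~~~~~~~^^^
    return self.f(x, *self.args, **self.kwargs)
           ~~~~~~^^^^^^^^^^^^^^^^^^^^^^^^^^^^^^
  File "h.py", line 13, in r
    def r(v): return np.concatenate([(proj(n,place(v,M))-U).ravel() for n,M,U in obs])
                                      ~~~~^^^^^^^^^^^^^^
  File "h.py", line 5, in proj
    p=p or camera_params(n);f=210/np.tan(np.radians(p['vfov'])/2)
           ~~~~~~~~~~~~~^^^
ValueError: time passes only in moves, steps and waits
```

```bash
python3 - <<'E'
import json
from bench import camera_params
json.dump({n:{k:(v.tolist() if hasattr(v,'tolist') else v) for k,v in camera_params(n).items()} for n in('scene','side')},open('cams.json','w'))
E
python3 - <<'E'
s=open('h.py').read()
s=s.replace("    p=p or camera_params(n);f","    p=p or C.get(n) or camera_params(n);f").replace("def proj","import json\nC={n:{k:(np.array(v) if isinstance(v,list) else v) for k,v in d.items()} for n,d in json.load(open('cams.json')).items()}\ndef proj",1)
open('h.py','w').write(s)
E
cat > an.py <<'E'
from h import *
D=[(-70,-125,150),(-70,125,150),(110,125,150),(110,-125,150)]
A1=np.array(D)/1e3
P=lambda m:np.array([(-26-m,-79-m,150),(-26-m,79+m,150),(26+m,79+m,150),(26+m,-79-m,150)])/1e3
V1=px([(160,243),(518,66),(750,283),(380,485)],345,130,5)
W1=px([(268,260),(510,138),(588,212),(343,338)],345,130,5)
A2=A1[[0,3]];V2=px([(558,60),(152,65)],115,260,4)
W2=px([(420,497),(238,497),(315,130),(463,130)],115,260,4)
W2=W2[[3,0,1,2]]
def res(v,use):
    r=[]
    if 's' in use: r+=[proj('scene',place(v,A1))-V1,proj('scene',place(v,P(v[3])))-W1]
    if 'd' in use: r+=[proj('side',place(v,A2))-V2,proj('side',place(v,P(v[3])))-W2]
    return np.concatenate(r).ravel()
for u in('sd','s','d'):
    s=least_squares(res,[.61,.21,.2,3],args=(u,),loss='soft_l1',x_scale=[.1,.1,.1,1]);print(s.x,s.cost,s.fun.reshape(-1,2).round(1).tolist())
E
sed -i 's/-26-m,/-26-m,/; s/,3\],args/,1],args/' an.py; python3 an.py
```

```text
[0.61356117 0.21443559 0.22648149 5.2771993 ] 6.410296791187666 [[-1.1, -0.6], [-1.1, -0.1], [-0.7, -0.6], [-0.8, -0.8], [-1.4, -0.4], [-1.2, -0.2], [-0.9, -0.0], [-1.1, 0.2], [-0.6, 0.4], [-0.3, -0.3], [-0.8, 0.5], [-1.5, 0.4], [-0.5, 0.6], [-0.5, 0.7]]
[0.61537236 0.21649537 0.22515277 4.75826697] 0.47933083689567435 [[-0.1, -0.4], [-0.1, 0.2], [0.4, -0.2], [0.2, -0.5], [-0.1, -0.0], [-0.2, 0.3], [-0.1, 0.3], [-0.0, 0.3]]
[0.61268543 0.2133336  0.22975764 5.71827146] 0.26491320882055946 [[-0.2, -0.0], [0.2, -0.5], [0.0, -0.1], [-0.1, -0.0], [0.2, 0.3], [-0.1, 0.2]]
```

```bash
cat >> h.py <<'E'
from scipy.spatial.transform import Rotation as Ro
def ray(n,u,v,z,p=None):
    p=p or C[n];f=210/np.tan(np.radians(p['vfov'])/2)
    R=cv2.Rodrigues(np.array(p['rvec']))[0];c=-R.T@p['tvec'];d=R.T@np.array([(u-p['cx'])/f,(v-p['cy'])/f,1]);return c+d*(z-c[2])/d[2]
def rem(s,pos,yang=None):
    R=Ro.from_quat(s['orientation']);y=R.as_matrix()[:,1];a=np.arctan2(y[1],y[0])
    print('tool z',R.as_matrix()[:,2].round(4),'y ang %.4f'%a,'tcp',s['tcp_pos'].round(4),'t %.2f'%s['clock'],'F',s['wrist_force'].round(1))
    if yang is not None:
        t=-(yang-a);print('twist z %.4f'%t)
        Rn=R*Ro.from_rotvec([0,0,t]);print('slide after twist',Rn.inv().apply(np.array(pos)-s['tcp_pos']).round(4))
    print('slide now',R.inv().apply(np.array(pos)-s['tcp_pos']).round(4))
E
python3 - <<'E'
from h import *
from bench import *
s=state();p=camera_params('wrist')
R=cv2.Rodrigues(p['rvec'])[0];c=-R.T@p['tvec'];T=Ro.from_quat(s['orientation']).as_matrix()
print('cam in tool',T.T@(c-s['tcp_pos']),'axes in tool',(R@T).round(3))
for u,v in[(160,250),(385,480),(398,285),(600,370),(570,540)]:
    U=px([(u,v)],195,155,7)[0];print(ray('scene',*U,0))
rem(s,[.6,.2,.33],1.798)
E
```

```text
cam in tool [ 7.46982000e-02 -8.51169910e-05 -6.92721287e-02] axes in tool [[ 0.001  1.    -0.   ]
 [-0.957  0.001 -0.291]
 [-0.291  0.     0.957]]
[ 0.36702324 -0.32107734  0.        ]
[ 0.51165719 -0.26117469  0.        ]
[ 0.41626687 -0.22897567  0.        ]
[ 0.48510187 -0.1607392   0.        ]
[ 0.56252367 -0.19800501  0.        ]
tool z [-4.e-04 -8.e-04 -1.e+00] y ang 1.1850 tcp [0.254  0.6253 0.3033] t 0.15 F [0.4 0.  0.5]
twist z -0.6130
slide after twist [-0.2413 -0.4923 -0.0264]
slide now [-0.4806 -0.2639 -0.0264]
```

Run:
```python
from h import *
from bench import *
rem(state(),[.651,.199,.33])
```

```text
tool z [-4.e-04 -8.e-04 -1.e+00] y ang 1.1850 tcp [0.254  0.6253 0.3033] t 0.15 F [0.4 0.  0.5]
slide now [-0.5283 -0.2456 -0.0265]
```

{"name": "step_arm", "arguments": {"plan": [{"slide": [-0.01,-0.005,-0.01]},{"slide": [-0.02,-0.01,-0.02]},{"slide": [-0.03,-0.014,-0.02]},{"slide": [-0.03,-0.014,0]},{"slide": [-0.03,-0.014,0]},{"slide": [-0.03,-0.014,0]},{"slide": [-0.03,-0.014,0]},{"slide": [-0.03,-0.014,0]},{"slide": [-0.03,-0.014,0]},{"slide": [-0.03,-0.014,0]}]}}

```text
$.plan[0]: bad value
```

{"name": "step_arm", "arguments": {"plan": [{"slide": [-0.03,-0.014,0]},{"slide": [-0.03,-0.014,0]},{"slide": [-0.03,-0.014,0]},{"slide": [-0.03,-0.014,0]},{"slide": [-0.03,-0.014,0]},{"slide": [-0.03,-0.014,0.01]},{"slide": [-0.03,-0.014,0.01]},{"slide": [-0.03,-0.014,0.005]},{"slide": [-0.01,-0.005,0]},{"slide": [0,0,0]}]}}

```text
$.plan[0]: bad value
```

```bash
cat > w.py <<'E'
import sys,json
from h import *
from bench import *
p=camera_params('wrist');s=state();im=capture('wrist')[:,:,::-1]
cv2.imwrite(f'pics/{sys.argv[1]}.png',im)
json.dump({k:(v.tolist() if hasattr(v,'tolist') else v) for k,v in p.items()},open(f'{sys.argv[1]}.json','w'))
rem(s,[.651,.199,.33]);print(s['dq'].round(3))
E
python3 w.py w1
```

```text
tool z [-4.e-04 -8.e-04 -1.e+00] y ang 1.1850 tcp [0.254  0.6253 0.3033] t 0.15 F [0.4 0.  0.5]
slide now [-0.5283 -0.2456 -0.0265]
[ 0.    -0.003 -0.003  0.001  0.    -0.001]
```

View pics/w1.png

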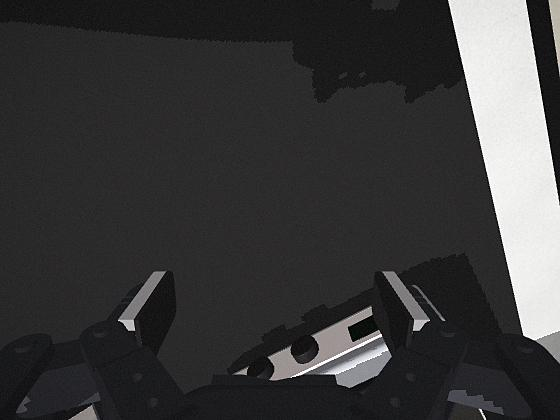

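{"name": "step_arm", "arguments": {"plan": [{"slide": [-0.01,-0.005,-0.01],"twist": [0,0,0]},{"slide": [-0.02,-0.01,-0.02],"twist": [0,0,0]},{"slide": [-0.03,-0.014,-0.02],"twist": [0,0,0]},{"slide": [-0.03,-0.014,0],"twist": [0,0,0]},{"slide": [-0.03,-0.014,0],"twist": [0,0,0]},{"slide": [-0.03,-0.014,0],"twist": [0,0,0]},{"slide": [-0.03,-0.014,0],"twist": [0,0,0]},{"slide": [-0.03,-0.014,0],"twist": [0,0,0]},{"slide": [-0.03,-0.014,0],"twist": [0,0,0]},{"slide": [-0.03,-0.014,0],"twist": [0,0,0]}]}}

```text
clock: 1.03
tcp_pos: [0.4574, 0.404, 0.3549]
orientation: [0.192, 0.981, 0.0, 0.0]
wrist_force: [0.7, 0.8, 1.0]
opening: 0.0856
```

{"name": "step_arm", "arguments": {"plan": [{"slide": [-0.03,-0.014,0],"twist": [0,0,0]},{"slide": [-0.03,-0.014,0],"twist": [0,0,0]},{"slide": [-0.03,-0.014,0],"twist": [0,0,0]},{"slide": [-0.03,-0.014,0],"twist": [0,0,0]},{"slide": [-0.03,-0.014,0],"twist": [0,0,0]},{"slide": [-0.03,-0.014,0.01],"twist": [0,0,0]},{"slide": [-0.03,-0.014,0.01],"twist": [0,0,0]},{"slide": [-0.03,-0.014,0.005],"twist": [0,0,0]},{"slide": [-0.01,-0.005,0],"twist": [0,0,0]},{"slide": [0,0,0],"twist": [0,0,0]}]}}

```text
clock: 1.87
tcp_pos: [0.6452, 0.2009, 0.3288]
orientation: [0.193, 0.981, -0.0, -0.0]
wrist_force: [-0.8, -0.1, 0.9]
opening: 0.0853
```

```bash
python3 w.py w1
```

```text
tool z [-7.e-04 -6.e-04 -1.e+00] y ang 1.1820 tcp [0.6452 0.2009 0.3288] t 1.87 F [-0.8 -0.1  0.9]
slide now [-0.0061  0.0004 -0.0012]
[ 0.052 -0.031  0.013  0.014  0.003  0.038]
```

View pics/w1.png

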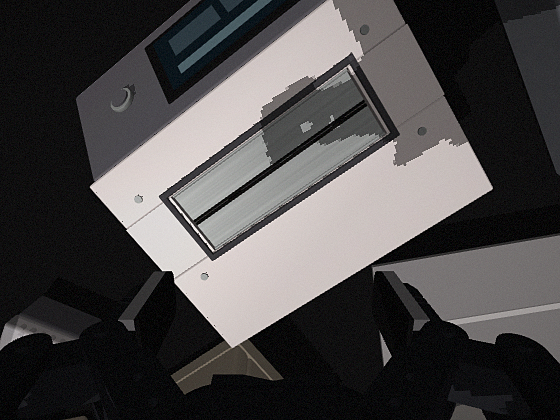

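Run:
```python
import cv2
s=cv2.imread('pics/w1.png')
def c(im,x0,y0,w,h,k,n): cv2.imwrite(n,cv2.resize(cv2.convertScaleAbs(im[y0:y0+h,x0:x0+w],alpha=1.2),None,fx=k,fy=k,interpolation=cv2.INTER_CUBIC))
c(s,150,40,260,230,3,'pics/w1z.png')
```

```text
(no output)
```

View pics/w1z.png

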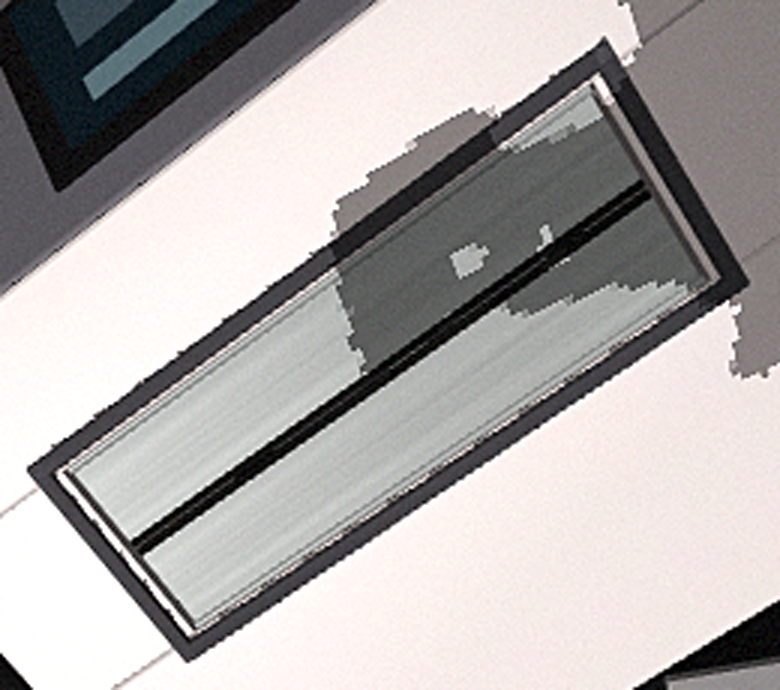

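Run:
```python
from h import *
p={k:(np.array(v) if isinstance(v,list) else v) for k,v in json.load(open('w1.json')).items()}
o=px([(28,470),(603,38),(747,285),(190,660)],150,40,3);i=px([(58,470),(598,75),(718,280),(192,635)],150,40,3)
for L,z in((o,.15),(i,.15)):
    W=np.array([ray('w',*u,z,p) for u in L])[:,:2]
    print(W.round(4).tolist(),'mean',W.mean(0).round(4))
    e=np.roll(W,-1,0)-W;print(np.linalg.norm(e,axis=1).round(4),[round(float(np.arctan2(*((d/np.linalg.norm(d))[::-1]))),4) for d in e])
L=px([(140,547),(648,190)],150,40,3);W=np.array([ray('w',*u,.149,p) for u in L])[:,:2];print(W,np.arctan2(W[1,1]-W[0,1],W[1,0]-W[0,0])-np.pi/2)
```

```text
[[0.6011, 0.125], [0.5613, 0.2912], [0.6257, 0.306], [0.6641, 0.1406]] mean [0.6131 0.2157]
[0.1709 0.0661 0.1698 0.0649] [1.8062, 0.226, -1.3427, -2.8995]
[[0.604, 0.1321], [0.5681, 0.2877], [0.622, 0.2999], [0.6578, 0.1442]] mean [0.613 0.216]
[0.1598 0.0552 0.1598 0.0551] [1.7973, 0.2226, -1.345, -2.9198]
[[0.6305359  0.14187681]
 [0.59613428 0.29090791]] 0.22686147998386197
```

```bash
cat >> h.py <<'E'
def rows(s,pos,yang,n,nt=None,ramp=2):
    """n slide rows with gentle ramps, twist over first nt rows; prints rounded rows"""
    nt=nt or n
    R=Ro.from_quat(s['orientation']);y=R.as_matrix()[:,1];a=np.arctan2(y[1],y[0])
    tw=-((yang-a+np.pi)%(2*np.pi)-np.pi) if abs(yang-a)<=np.pi else -(yang-a)
    w=np.minimum(np.minimum(np.arange(1,n+1),np.arange(n,0,-1)),ramp+1).astype(float);w/=w.sum()
    d=np.array(pos)-s['tcp_pos'];ang=0;out=[]
    wt=np.minimum(np.minimum(np.arange(1,nt+1),np.arange(nt,0,-1)),ramp+1).astype(float);wt/=wt.sum()
    for k in range(n):
        sl=(R*Ro.from_rotvec([0,0,ang])).inv().apply(d*w[k]).round(4);t=round(tw*wt[k],4) if k<nt else 0;ang+=t
        out.append({"slide":[float(x) for x in sl],"twist":[0,0,float(t)]})
    for i in range(0,n,10):print(json.dumps(out[i:i+10]))
E
python3 - <<'E'
from h import *
from bench import *
s=state();rem(s,[.416,-.343,.30],-.88);rows(s,[.416,-.343,.30],-.88,20)
E
```

```text
tool z [-2.e-04  0.e+00 -1.e+00] y ang 1.1830 tcp [0.6444 0.2024 0.3293] t 1.92 F [-0.2  0.6  0.6]
twist z 2.0630
slide after twist [-0.5235  0.2748  0.0293]
slide now [ 0.0052 -0.5913  0.0293]
[{"slide": [0.0001, -0.0109, 0.0005], "twist": [0, 0, 0.0382]}, {"slide": [-0.0006, -0.0219, 0.0011], "twist": [0, 0, 0.0764]}, {"slide": [-0.0035, -0.0327, 0.0016], "twist": [0, 0, 0.1146]}, {"slide": [-0.0072, -0.0321, 0.0016], "twist": [0, 0, 0.1146]}, {"slide": [-0.0108, -0.031, 0.0016], "twist": [0, 0, 0.1146]}, {"slide": [-0.0143, -0.0296, 0.0016], "twist": [0, 0, 0.1146]}, {"slide": [-0.0176, -0.0278, 0.0016], "twist": [0, 0, 0.1146]}, {"slide": [-0.0206, -0.0256, 0.0016], "twist": [0, 0, 0.1146]}, {"slide": [-0.0234, -0.023, 0.0016], "twist": [0, 0, 0.1146]}, {"slide": [-0.0259, -0.0202, 0.0016], "twist": [0, 0, 0.1146]}]
[{"slide": [-0.028, -0.0171, 0.0016], "twist": [0, 0, 0.1146]}, {"slide": [-0.0298, -0.0138, 0.0016], "twist": [0, 0, 0.1146]}, {"slide": [-0.0312, -0.0103, 0.0016], "twist": [0, 0, 0.1146]}, {"slide": [-0.0322, -0.0067, 0.0016], "twist": [0, 0, 0.1146]}, {"slide": [-0.0327, -0.0029, 0.0016], "twist": [0, 0, 0.1146]}, {"slide": [-0.0328, 0.0008, 0.0016], "twist": [0, 0, 0.1146]}, {"slide": [-0.0325, 0.0046, 0.0016], "twist": [0, 0, 0.1146]}, {"slide": [-0.0318, 0.0083, 0.0016], "twist": [0, 0, 0.1146]}, {"slide": [-0.0204, 0.0079, 0.0011], "twist": [0, 0, 0.0764]}, {"slide": [-0.0099, 0.0047, 0.0005], "twist": [0, 0, 0.0382]}]
```

{"name": "step_arm", "arguments": {"plan": [{"slide": [0,-0.011,0],"twist": [0,0,0.04]},{"slide": [-0.001,-0.022,0.001],"twist": [0,0,0.08]},{"slide": [-0.0035,-0.0327,0.0016],"twist": [0,0,0.115]},{"slide": [-0.007,-0.032,0.0016],"twist": [0,0,0.115]},{"slide": [-0.011,-0.031,0.0016],"twist": [0,0,0.115]},{"slide": [-0.0143,-0.0296,0.0016],"twist": [0,0,0.115]},{"slide": [-0.0176,-0.0278,0.0016],"twist": [0,0,0.115]},{"slide": [-0.0206,-0.0256,0.0016],"twist": [0,0,0.115]},{"slide": [-0.0234,-0.023,0.0016],"twist": [0,0,0.115]},{"slide": [-0.026,-0.02,0.0016],"twist": [0,0,0.115]}]}}

```text
clock: 2.75
tcp_pos: [0.5279, -0.0691, 0.3161]
orientation: [0.656, 0.755, 0.0, 0.001]
wrist_force: [0.5, -0.4, -0.4]
opening: 0.0857
```

{"name": "step_arm", "arguments": {"plan": [{"slide": [-0.028,-0.0171,0.0016],"twist": [0,0,0.115]},{"slide": [-0.03,-0.0138,0.0016],"twist": [0,0,0.115]},{"slide": [-0.0312,-0.0103,0.0016],"twist": [0,0,0.115]},{"slide": [-0.0322,-0.0067,0.0016],"twist": [0,0,0.115]},{"slide": [-0.0327,-0.003,0.0016],"twist": [0,0,0.115]},{"slide": [-0.0328,0.001,0.0016],"twist": [0,0,0.115]},{"slide": [-0.0325,0.0046,0.0016],"twist": [0,0,0.115]},{"slide": [-0.0318,0.0083,0.0016],"twist": [0,0,0.115]},{"slide": [-0.0204,0.008,0.001],"twist": [0,0,0.07]},{"slide": [-0.01,0.005,0],"twist": [0,0,0.03]}]}}

```text
clock: 3.58
tcp_pos: [0.4124, -0.3423, 0.3019]
orientation: [0.941, 0.339, 0.0, 0.0]
wrist_force: [-0.2, 0.5, 0.2]
opening: 0.0856
```

{"name": "step_arm", "arguments": {"plan": [{"slide": [0,0,0],"twist": [0,0,0]},{"slide": [0,0,0],"twist": [0,0,0]}]}}

```text
clock: 3.75
tcp_pos: [0.4136, -0.3406, 0.3018]
orientation: [0.94, 0.342, 0.0, 0.0]
wrist_force: [1.2, 1.2, 0.3]
opening: 0.0855
```

```bash
python3 w.py w2
```

```text
tool z [ 6.e-04 -1.e-04 -1.e+00] y ang -0.8730 tcp [ 0.4136 -0.3406  0.3018] t 3.75 F [1.2 1.2 0.3]
slide now [ 0.5286 -0.2609 -0.0281]
[ 0.021 -0.004  0.004  0.001 -0.001 -0.003]
```

View pics/w2.png

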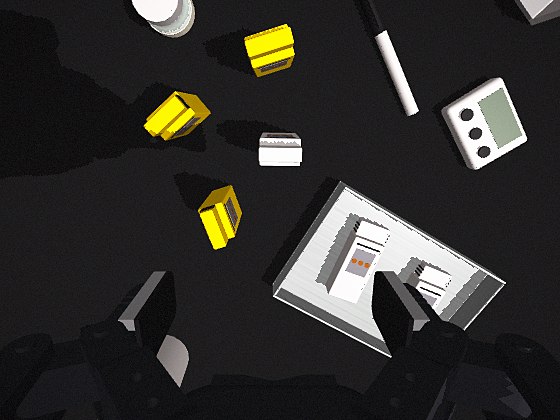

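Run:
```python
import cv2
s=cv2.imread('pics/w2.png')
cv2.imwrite('pics/w2z.png',cv2.resize(cv2.convertScaleAbs(s[120:180,245:315],alpha=.8),None,fx=10,fy=10,interpolation=cv2.INTER_CUBIC))
```

```text
(no output)
```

View pics/w2z.png

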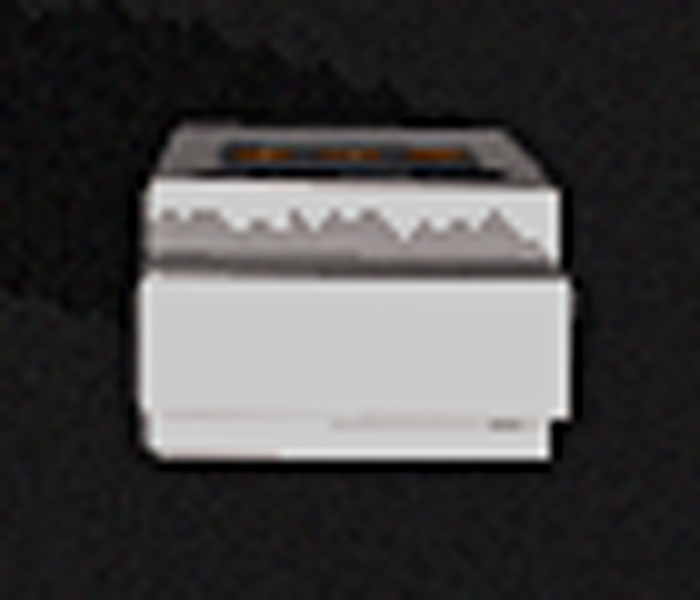

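Run:
```python
from h import *
from bench import *
p={k:(np.array(v) if isinstance(v,list) else v) for k,v in json.load(open('w2.json')).items()}
L=px([(142,275),(573,277),(571,418),(146,416)],245,120,10)
W=np.array([ray('w',*u,.095,p) for u in L])[:,:2];print(W.round(4).tolist(),W.mean(0))
e=np.roll(W,-1,0)-W;print(np.linalg.norm(e,axis=1).round(4),np.arctan2(e[:,1],e[:,0]).round(4))
s=state()
# predicted from scene fit
print(proj('w',place([.4468,-.3178,.69],np.array([(12,18,0),(12,-18,0)])/1e3),p), px([(178,127),(505,130)],245,120,10))
rem(s,[.4468,-.3178,.16],-.88)
```

```text
[[0.4404, -0.302], [0.4627, -0.3288], [0.4541, -0.3362], [0.4318, -0.3095]] [ 0.44727042 -0.31914357]
[0.0349 0.0114 0.0348 0.0114] [-0.8768 -2.4329  2.2647  0.7146]
[[260.76570806 131.26538332]
 [294.31960557 131.56121972]] [[262.35 132.25]
 [295.05 132.55]]
tool z [ 6.e-04  0.e+00 -1.e+00] y ang -0.8722 tcp [ 0.4138 -0.3402  0.3017] t 3.80 F [-0.6  0.2 -0.5]
twist z 0.0078
slide after twist [0.0396 0.0037 0.1418]
slide now [0.0396 0.004  0.1418]
```

Run:
```python
from h import *
from bench import *
s=state();p={k:(np.array(v) if isinstance(v,list) else v) for k,v in json.load(open('w2.json')).items()}
T=Ro.from_quat(s['orientation']).as_matrix()
for z in(.055,.06,.066,.073):
    P=[s['tcp_pos']+T@np.array([x,y,z]) for x in(.011,-.011) for y in(-.0427,.0427)]
    print(z,proj('w',P,p).round(0).tolist())
rem(s,[.4472,-.3188,.142],-.877);rows(s,[.4472,-.3188,.142],-.877,10)
```

```text
0.055 [[169.0, 271.0], [379.0, 271.0], [174.0, 317.0], [374.0, 317.0]]
0.06 [[173.0, 265.0], [375.0, 265.0], [177.0, 311.0], [371.0, 311.0]]
0.066 [[177.0, 259.0], [371.0, 259.0], [181.0, 303.0], [367.0, 303.0]]
0.073 [[181.0, 253.0], [367.0, 253.0], [184.0, 295.0], [363.0, 295.0]]
tool z [ 6.e-04  0.e+00 -1.e+00] y ang -0.8722 tcp [ 0.4138 -0.3402  0.3017] t 3.80 F [-0.6  0.2 -0.5]
twist z 0.0048
slide after twist [0.0393 0.0049 0.1598]
slide now [0.0393 0.005  0.1598]
[{"slide": [0.0016, 0.0002, 0.0067], "twist": [0, 0, 0.0002]}, {"slide": [0.0033, 0.0004, 0.0133], "twist": [0, 0, 0.0004]}, {"slide": [0.0049, 0.0006, 0.02], "twist": [0, 0, 0.0006]}, {"slide": [0.0049, 0.0006, 0.02], "twist": [0, 0, 0.0006]}, {"slide": [0.0049, 0.0006, 0.02], "twist": [0, 0, 0.0006]}, {"slide": [0.0049, 0.0006, 0.02], "twist": [0, 0, 0.0006]}, {"slide": [0.0049, 0.0006, 0.02], "twist": [0, 0, 0.0006]}, {"slide": [0.0049, 0.0006, 0.02], "twist": [0, 0, 0.0006]}, {"slide": [0.0033, 0.0004, 0.0133], "twist": [0, 0, 0.0004]}, {"slide": [0.0016, 0.0002, 0.0067], "twist": [0, 0, 0.0002]}]
```

{"name": "step_arm", "arguments": {"plan": [{"slide": [0.009,0.001,0.007],"twist": [0,0,0.005]},{"slide": [0.012,0.002,0.014],"twist": [0,0,0]},{"slide": [0.012,0.001,0.02],"twist": [0,0,0]},{"slide": [0.006,0.001,0.022],"twist": [0,0,0]},{"slide": [0,0,0.022],"twist": [0,0,0]},{"slide": [0,0,0.022],"twist": [0,0,0]},{"slide": [0,0,0.02],"twist": [0,0,0]},{"slide": [0,0,0.014],"twist": [0,0,0]},{"slide": [0,0,0.008],"twist": [0,0,0]},{"slide": [0,0,0],"twist": [0,0,0]}]}}

```text
clock: 4.63
tcp_pos: [0.4466, -0.3192, 0.1502]
orientation: [0.941, 0.339, -0.001, -0.001]
wrist_force: [0.1, -0.2, -0.3]
opening: 0.0856
```

```bash
python3 w.py w3
python3 - <<'E'
from h import *
from bench import *
rem(state(),[.4472,-.3188,.138],-.877)
E
```

```text
tool z [-0.0021  0.0018 -1.    ] y ang -0.8789 tcp [ 0.4466 -0.3192  0.1502] t 4.63 F [ 0.1 -0.2 -0.3]
slide now [ 0.488  -0.2691 -0.1793]
[-0.009 -0.027 -0.038 -0.001  0.033 -0.004]
tool z [-8.e-04  7.e-04 -1.e+00] y ang -0.8792 tcp [ 0.4468 -0.3197  0.1518] t 4.68 F [-0.2 -0.8  0.5]
twist z -0.0022
slide after twist [ 0.0009 -0.0004  0.0138]
slide now [ 0.0009 -0.0004  0.0138]
```

View pics/w3.png

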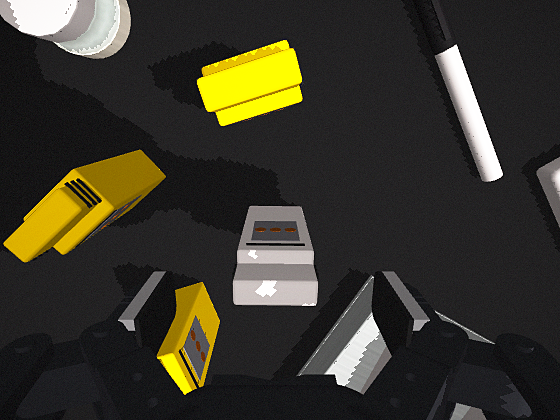

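{"name": "step_arm", "arguments": {"plan": [{"slide": [0,0,0],"twist": [0,0,0]},{"slide": [0,0,0],"twist": [0,0,0]},{"slide": [0,0,0],"twist": [0,0,0]},{"slide": [0,0,0],"twist": [0,0,0]}], "hand": 0.25}}

```text
clock: 5.02
tcp_pos: [0.4467, -0.3205, 0.1531]
orientation: [0.941, 0.338, 0.0, 0.0]
wrist_force: [0.1, -0.3, -0.2]
opening: 0.0534
```

```bash
python3 w.py w4
python3 - <<'E'
from h import *
from bench import *
s=state();print(s['opening']);rem(s,[.4472,-.3188,.138],-.877)
E
```

```text
tool z [ 9.e-04 -7.e-04 -1.e+00] y ang -0.8802 tcp [ 0.4467 -0.3205  0.1531] t 5.02 F [ 0.1 -0.3 -0.2]
slide now [ 0.4885 -0.2701 -0.1771]
[-0.     0.003  0.003 -0.     0.001 -0.002]
0.05321590224944716
tool z [ 7.e-04 -5.e-04 -1.e+00] y ang -0.8802 tcp [ 0.4466 -0.3205  0.1529] t 5.07 F [-0.1  1.  -0.7]
twist z -0.0032
slide after twist [ 0.0015 -0.0009  0.0149]
slide now [ 0.0015 -0.0009  0.0149]
```

View pics/w4.png

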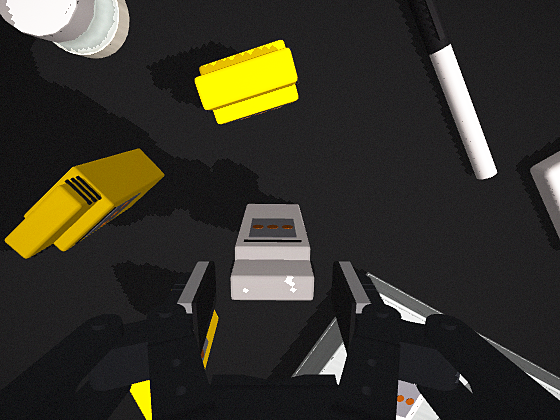

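{"name": "step_arm", "arguments": {"plan": [{"slide": [0.0015,-0.001,0.003],"twist": [0,0,-0.003]},{"slide": [0,0,0.006],"twist": [0,0,0]},{"slide": [0,0,0.005],"twist": [0,0,0]},{"slide": [0,0,0.001],"twist": [0,0,0]},{"slide": [0,0,0],"twist": [0,0,0]}]}}

```text
clock: 5.48
tcp_pos: [0.4468, -0.3184, 0.1365]
orientation: [0.94, 0.34, -0.0, -0.001]
wrist_force: [-1.0, 0.0, 0.9]
opening: 0.0535
```

{"name": "step_arm", "arguments": {"plan": [{"slide": [0,0,0],"twist": [0,0,0]},{"slide": [0,0,0],"twist": [0,0,0]},{"slide": [0,0,0],"twist": [0,0,0]},{"slide": [0,0,0],"twist": [0,0,0]},{"slide": [0,0,0],"twist": [0,0,0]}], "hand": -1}}

```text
clock: 5.9
tcp_pos: [0.4471, -0.3187, 0.1375]
orientation: [0.94, 0.34, 0.0, 0.0]
wrist_force: [-0.4, -0.5, 1.6]
opening: 0.0349
```

```bash
python3 w.py w5
python3 - <<'E'
from h import *
from bench import *
s=state();print(s['opening'])
E
```

```text
tool z [ 4.e-04 -3.e-04 -1.e+00] y ang -0.8770 tcp [ 0.4471 -0.3187  0.1375] t 5.90 F [-0.4 -0.5  1.6]
slide now [ 0.4878 -0.2676 -0.1925]
[ 0.     0.001  0.002  0.002  0.    -0.001]
0.03505750094446962
```

View pics/w5.png

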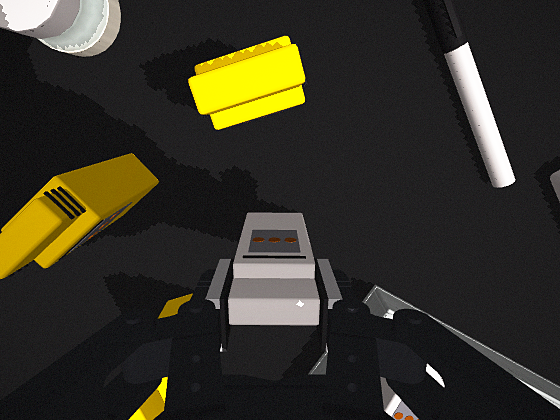

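Run:
```python
from h import *
from bench import *
p={k:(np.array(v) if isinstance(v,list) else v) for k,v in json.load(open('w5.json')).items()}
s=state();T=Ro.from_quat(s['orientation']).as_matrix()
for z,L in((.095,[(228.5,277),(320,277),(320,325),(229,325)]),(0.077,[(233.5,262),(313,262)]),(0,[(247,212),(303,212)])):
    for u in L: print(z,(T.T@(ray('w',*u,z,p)-s['tcp_pos']))[:2].round(4))
rem(s,[.6131,.2157,.335],-1.3443)
s['tcp_pos']=np.array([.4471,-.3187,.30]);rows(s,[.6131,.2157,.335],-1.3443,20)
```

```text
0.095 [ 0.0151 -0.0169]
0.095 [0.0151 0.0168]
0.095 [-0.0055  0.0176]
0.095 [-0.0055 -0.0175]
0.077 [ 0.0126 -0.0172]
0.077 [0.0126 0.0163]
0 [ 0.0113 -0.0174]
0 [0.0114 0.0186]
tool z [ 4.e-04 -3.e-04 -1.e+00] y ang -0.8770 tcp [ 0.4471 -0.3187  0.1375] t 5.95 F [ 1.3 -1.2  1.4]
twist z 0.4673
slide after twist [ 0.2818 -0.4834 -0.1976]
slide now [ 0.4693 -0.3046 -0.1976]
[{"slide": [0.0087, -0.0056, -0.0007], "twist": [0, 0, 0.0087]}, {"slide": [0.0173, -0.0114, -0.0013], "twist": [0, 0, 0.0173]}, {"slide": [0.0256, -0.0176, -0.002], "twist": [0, 0, 0.026]}, {"slide": [0.0252, -0.0183, -0.002], "twist": [0, 0, 0.026]}, {"slide": [0.0247, -0.0189, -0.002], "twist": [0, 0, 0.026]}, {"slide": [0.0242, -0.0195, -0.002], "twist": [0, 0, 0.026]}, {"slide": [0.0237, -0.0202, -0.002], "twist": [0, 0, 0.026]}, {"slide": [0.0231, -0.0208, -0.002], "twist": [0, 0, 0.026]}, {"slide": [0.0226, -0.0214, -0.002], "twist": [0, 0, 0.026]}, {"slide": [0.022, -0.0219, -0.002], "twist": [0, 0, 0.026]}]
[{"slide": [0.0214, -0.0225, -0.002], "twist": [0, 0, 0.026]}, {"slide": [0.0208, -0.0231, -0.002], "twist": [0, 0, 0.026]}, {"slide": [0.0202, -0.0236, -0.002], "twist": [0, 0, 0.026]}, {"slide": [0.0196, -0.0241, -0.002], "twist": [0, 0, 0.026]}, {"slide": [0.019, -0.0246, -0.002], "twist": [0, 0, 0.026]}, {"slide": [0.0183, -0.0251, -0.002], "twist": [0, 0, 0.026]}, {"slide": [0.0177, -0.0256, -0.002], "twist": [0, 0, 0.026]}, {"slide": [0.017, -0.026, -0.002], "twist": [0, 0, 0.026]}, {"slide": [0.0109, -0.0176, -0.0013], "twist": [0, 0, 0.0173]}, {"slide": [0.0053, -0.0089, -0.0007], "twist": [0, 0, 0.0087]}]
```

{"name": "step_arm", "arguments": {"plan": [{"slide": [0,0,-0.004],"twist": [0,0,0]},{"slide": [0,0,-0.01],"twist": [0,0,0]},{"slide": [0,0,-0.02],"twist": [0,0,0]},{"slide": [0,0,-0.026],"twist": [0,0,0]},{"slide": [0,0,-0.03],"twist": [0,0,0]},{"slide": [0,0,-0.03],"twist": [0,0,0]},{"slide": [0,0,-0.025],"twist": [0,0,0]},{"slide": [0,0,-0.015],"twist": [0,0,0]},{"slide": [0,0,-0.004],"twist": [0,0,0]}]}}

```text
clock: 6.7
tcp_pos: [0.4473, -0.3188, 0.3046]
orientation: [0.94, 0.34, 0.001, 0.002]
wrist_force: [-0.2, 0.1, -0.8]
opening: 0.0351
```

{"name": "step_arm", "arguments": {"plan": [{"slide": [0.009,-0.006,-0.002],"twist": [0,0,0.01]},{"slide": [0.017,-0.011,-0.004],"twist": [0,0,0.017]},{"slide": [0.0256,-0.0176,-0.004],"twist": [0,0,0.026]},{"slide": [0.0252,-0.0183,-0.004],"twist": [0,0,0.026]},{"slide": [0.0247,-0.019,-0.004],"twist": [0,0,0.026]},{"slide": [0.0242,-0.0195,-0.004],"twist": [0,0,0.026]},{"slide": [0.0237,-0.0202,-0.004],"twist": [0,0,0.026]},{"slide": [0.023,-0.0208,-0.004],"twist": [0,0,0.026]},{"slide": [0.0226,-0.0214,0],"twist": [0,0,0.026]},{"slide": [0.022,-0.022,0],"twist": [0,0,0.026]}]}}

```text
clock: 7.53
tcp_pos: [0.5303, -0.0498, 0.3302]
orientation: [0.974, 0.227, -0.001, -0.0]
wrist_force: [0.9, -0.6, -2.1]
opening: 0.0351
```

{"name": "step_arm", "arguments": {"plan": [{"slide": [0.0214,-0.0225,0],"twist": [0,0,0.026]},{"slide": [0.021,-0.023,0],"twist": [0,0,0.026]},{"slide": [0.0202,-0.0236,0],"twist": [0,0,0.026]},{"slide": [0.0196,-0.024,0],"twist": [0,0,0.026]},{"slide": [0.019,-0.0246,0],"twist": [0,0,0.026]},{"slide": [0.0183,-0.025,0],"twist": [0,0,0.026]},{"slide": [0.0177,-0.0256,0],"twist": [0,0,0.026]},{"slide": [0.017,-0.026,0],"twist": [0,0,0.026]},{"slide": [0.011,-0.0176,0],"twist": [0,0,0.017]},{"slide": [0.005,-0.009,0],"twist": [0,0,0.008]}]}}

```text
clock: 8.37
tcp_pos: [0.6136, 0.2178, 0.3291]
orientation: [0.994, 0.113, -0.001, 0.0]
wrist_force: [-0.3, -0.0, -1.7]
opening: 0.035
```

{"name": "step_arm", "arguments": {"plan": [{"slide": [0,0,0],"twist": [0,0,0]},{"slide": [0,0,0],"twist": [0,0,0]},{"slide": [0,0,0],"twist": [0,0,0]}]}}

```text
clock: 8.62
tcp_pos: [0.6132, 0.2146, 0.3309]
orientation: [0.994, 0.113, -0.0, 0.0]
wrist_force: [-0.6, 0.1, -1.3]
opening: 0.0349
```

```bash
python3 w.py w6
python3 - <<'E'
from h import *
from bench import *
s=state();rem(s,[.6131,.2157,.31],-1.3443)
for n in('scene','side'): cv2.imwrite(f'pics/{n}6.png',capture(n)[:,:,::-1])
a=cv2.imread('pics/scene6.png')[100:250,330:520];b=cv2.imread('pics/side6.png')[150:400,90:320]
cv2.imwrite('pics/a6.png',cv2.resize(a,None,fx=4,fy=4,interpolation=2));cv2.imwrite('pics/b6.png',cv2.resize(b,None,fx=2.4,fy=2.4,interpolation=2))
E
```

```text
tool z [-5.e-04 -4.e-04 -1.e+00] y ang -1.3451 tcp [0.6132 0.2146 0.3309] t 8.62 F [-0.6  0.1 -1.3]
slide now [0.0333 0.0236 0.0009]
[-0.007 -0.011 -0.003  0.     0.003  0.005]
tool z [-2.e-04 -3.e-04 -1.e+00] y ang -1.3456 tcp [0.6133 0.2144 0.3312] t 8.67 F [ 0.2 -0.4 -1. ]
twist z -0.0013
slide after twist [ 0.0001 -0.0013  0.0212]
slide now [ 0.0001 -0.0013  0.0212]
```

View pics/w6.png

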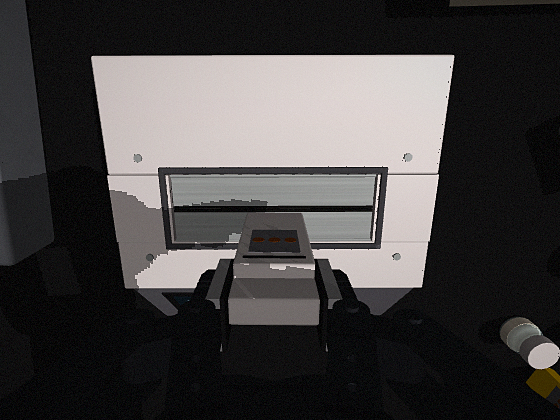

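View pics/a6.png

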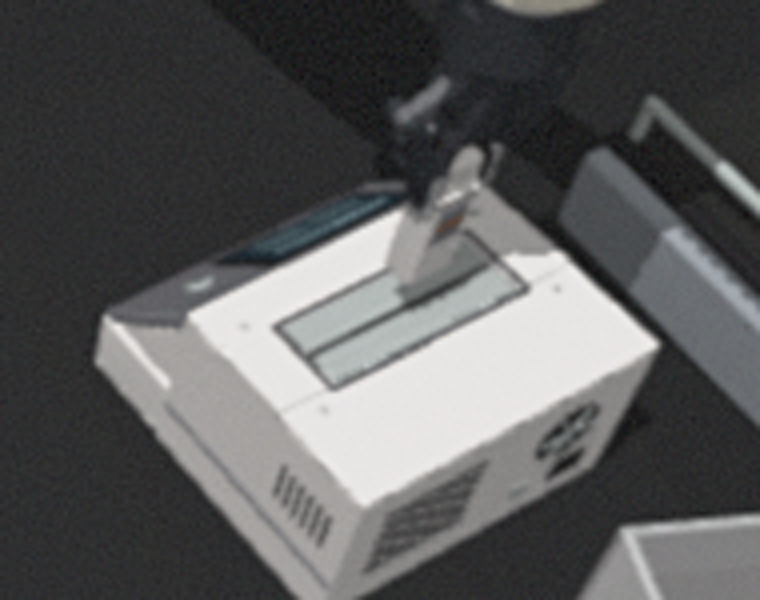

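View pics/b6.png

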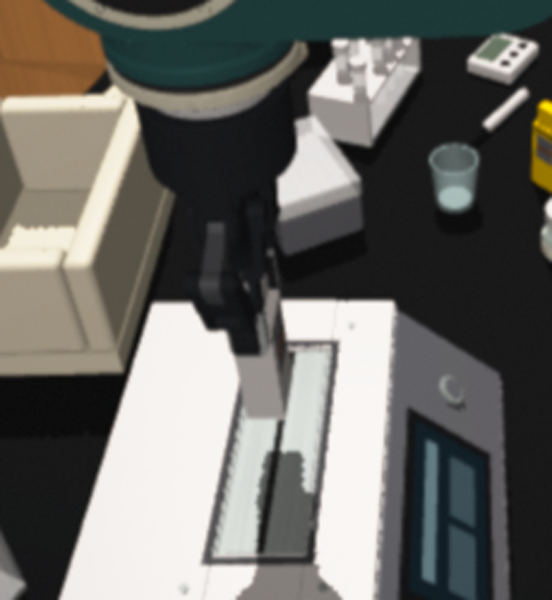

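Run:
```python
from h import *
p={k:(np.array(v) if isinstance(v,list) else v) for k,v in json.load(open('w6.json')).items()}
s=dict(tcp=np.array([.6132,.2146,.3309]));a=-1.3451;y=np.array([np.cos(a),np.sin(a),0]);x=np.array([-y[1],y[0],0])
L=[(160,168),(388,167.5),(380,248),(165,247.5),(170,175),(380,175),(373,242),(174,242),(174,209),(377,209.5),(91.5,56),(453.5,55.5),(422,288),(125,289)]
for u in L:
    d=ray('w',*u,.15,p)-s['tcp'];print(u,(d@x).round(4),(d@y).round(4))
import cv2
im=cv2.imread('pics/w6.png');cv2.imwrite('pics/w6z.png',cv2.resize(im[155:260,150:400],None,fx=3.2,fy=3.2,interpolation=2))
```

```text
(160, 168) 0.0322 -0.0848
(388, 167.5) 0.0327 0.0853
(380, 248) -0.0322 0.0854
(165, 247.5) -0.0319 -0.087
(170, 175) 0.0269 -0.0778
(380, 175) 0.027 0.0799
(373, 242) -0.027 0.0793
(174, 242) -0.0271 -0.0794
(174, 209) 0.0003 -0.0771
(377, 209.5) 0.0 0.0801
(91.5, 56) 0.1087 -0.1239
(453.5, 55.5) 0.1092 0.1222
(422, 288) -0.0681 0.1237
(125, 289) -0.0693 -0.1239
```

View pics/w6z.png

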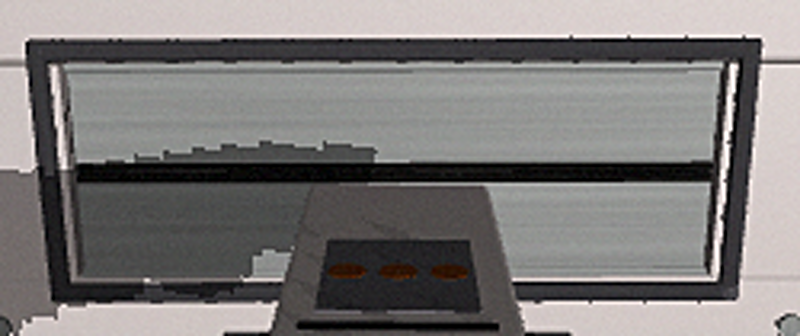

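{"name": "step_arm", "arguments": {"plan": [{"slide": [0,0,0.006],"twist": [0,0,0]},{"slide": [0,0,0.01],"twist": [0,0,0]},{"slide": [0,0,0.01],"twist": [0,0,0]},{"slide": [0,0,0.008],"twist": [0,0,0]},{"slide": [0,0,0.006],"twist": [0,0,0]},{"slide": [0,0,0.006],"twist": [0,0,0]},{"slide": [0,0,0.006],"twist": [0,0,0]},{"slide": [0,0,0.006],"twist": [0,0,0]},{"slide": [0,0,0.006],"twist": [0,0,0]},{"slide": [0,0,0.006],"twist": [0,0,0]}]}}

```text
clock: 9.6
tcp_pos: [0.6135, 0.2156, 0.2609]
orientation: [0.994, 0.113, 0.0, -0.0]
wrist_force: [0.7, -0.4, -0.9]
opening: 0.0353
```

{"name": "step_arm", "arguments": {"plan": [{"slide": [0,0,0.007],"twist": [0,0,0]},{"slide": [0,0,0.007],"twist": [0,0,0]},{"slide": [0,0,0.007],"twist": [0,0,0]},{"slide": [0,0,0.007],"twist": [0,0,0]},{"slide": [0,0,0.007],"twist": [0,0,0]},{"slide": [0,0,0.007],"twist": [0,0,0]},{"slide": [0,0,0.006],"twist": [0,0,0]},{"slide": [0,0,0.004],"twist": [0,0,0]},{"slide": [0,0,0.002],"twist": [0,0,0]},{"slide": [0,0,0],"twist": [0,0,0]}]}}

```text
clock: 10.43
tcp_pos: [0.6133, 0.2155, 0.2067]
orientation: [0.994, 0.113, -0.0, 0.0]
wrist_force: [-0.9, 0.5, -3.2]
opening: 0.0347
```

```bash
python3 w.py w7
python3 - <<'E'
import cv2
im=cv2.imread('pics/w7.png');cv2.imwrite('pics/w7z.png',cv2.resize(cv2.convertScaleAbs(im[120:330,120:420],alpha=2),None,fx=2.6,fy=2.6,interpolation=2))
E
```

```text
tool z [-7.e-04 -2.e-04 -1.e+00] y ang -1.3450 tcp [0.6133 0.2155 0.2067] t 10.43 F [-0.9  0.5 -3.2]
slide now [ 0.033   0.0245 -0.1233]
[ 0.001 -0.005 -0.007 -0.002  0.01  -0.001]
```

View pics/w7z.png

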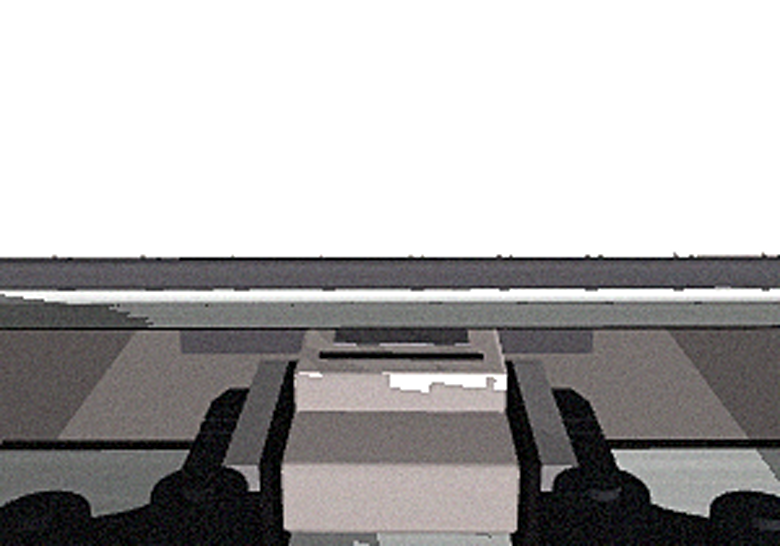

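Run:
```python
from h import *
p={k:(np.array(v) if isinstance(v,list) else v) for k,v in json.load(open('w7.json')).items()}
T=np.array([.6133,.2155,.2067]);a=-1.3450;y=np.array([np.cos(a),np.sin(a),0]);x=np.array([-y[1],y[0],0])
for zz in (.057,.032,.02,0.0,.06):
  for u in[(180,352),(592,352),(180,338),(592,338),(130,330),(60,440),(665,330),(755,448)]:
    q=px([u],120,120,2.6)[0];d=ray('w',*q,zz,p)-T;print(zz,u,(d@x).round(4),(d@y).round(4))
def z(P): 
    q=proj('w',[T+P[0]*x+P[1]*y+np.array([0,0,P[2]-T[2]])],p)[0];return ((q-120)*2.6).round(0)
for P in[(.012,-.018,.069),(.012,.018,.069),(.025,-.056,.057),(.025,.056,.057),(-.025,-.056,.057),(-.025,.056,.057)]:print(P,z(P))
```

```text
0.057 (180, 352) -0.0245 -0.0599
0.057 (592, 352) -0.0244 0.052
0.057 (180, 338) -0.0204 -0.0596
0.057 (592, 338) -0.0203 0.0518
0.057 (130, 330) -0.018 -0.0729
0.057 (60, 440) -0.0514 -0.0956
0.057 (665, 330) -0.0179 0.0713
0.057 (755, 448) -0.0537 0.0998
0.032 (180, 352) -0.0357 -0.0667
0.032 (592, 352) -0.0356 0.058
0.032 (180, 338) -0.0311 -0.0664
0.032 (592, 338) -0.031 0.0577
0.032 (130, 330) -0.0285 -0.0813
0.032 (60, 440) -0.0657 -0.1065
0.032 (665, 330) -0.0284 0.0795
0.032 (755, 448) -0.0683 0.1113
0.02 (180, 352) -0.0411 -0.07
0.02 (592, 352) -0.041 0.0609
0.02 (180, 338) -0.0363 -0.0697
0.02 (592, 338) -0.0362 0.0606
0.02 (130, 330) -0.0336 -0.0852
0.02 (60, 440) -0.0726 -0.1117
0.02 (665, 330) -0.0334 0.0834
0.02 (755, 448) -0.0753 0.1167
0.0 (180, 352) -0.0501 -0.0755
0.0 (592, 352) -0.05 0.0656
0.0 (180, 338) -0.0449 -0.0751
0.0 (592, 338) -0.0448 0.0653
0.0 (130, 330) -0.042 -0.0919
0.0 (60, 440) -0.084 -0.1204
0.0 (665, 330) -0.0418 0.0899
0.0 (755, 448) -0.0869 0.1259
0.06 (180, 352) -0.0231 -0.0591
0.06 (592, 352) -0.023 0.0513
0.06 (180, 338) -0.0191 -0.0588
0.06 (592, 338) -0.019 0.0511
0.06 (130, 330) -0.0168 -0.0719
0.06 (60, 440) -0.0497 -0.0943
0.06 (665, 330) -0.0166 0.0703
0.06 (755, 448) -0.052 0.0985
(0.012, -0.018, 0.069) [327. 235.]
(0.012, 0.018, 0.069) [473. 236.]
(0.025, -0.056, 0.057) [181. 173.]
(0.025, 0.056, 0.057) [619. 173.]
(-0.025, -0.056, 0.057) [194. 353.]
(-0.025, 0.056, 0.057) [606. 353.]
```

View pics/w7.png

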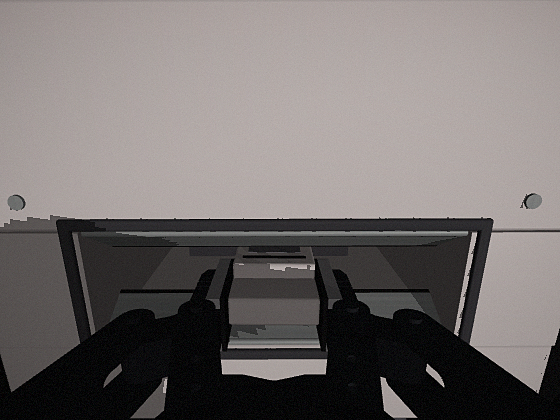

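{"name": "step_arm", "arguments": {"plan": [{"slide": [0,-0.002,0.002],"twist": [0,0,0]},{"slide": [0,-0.002,0.003],"twist": [0,0,0]},{"slide": [0,0,0.003],"twist": [0,0,0]},{"slide": [0,0,0.001],"twist": [0,0,0]},{"slide": [0,0,0],"twist": [0,0,0]},{"slide": [0,0,0],"twist": [0,0,0]}]}}

```text
clock: 10.98
tcp_pos: [0.6124, 0.2195, 0.198]
orientation: [0.994, 0.113, -0.0, -0.0]
wrist_force: [0.6, 1.8, -3.7]
opening: 0.0348
```

{"name": "step_arm", "arguments": {"plan": [{"slide": [0,0,0.001],"twist": [0,0,0]},{"slide": [0,0,0.001],"twist": [0,0,0]},{"slide": [0,0,0.001],"twist": [0,0,0]},{"slide": [0,0,0.001],"twist": [0,0,0]}]}}

```text
clock: 11.32
tcp_pos: [0.6126, 0.2194, 0.1944]
orientation: [0.994, 0.113, 0.0, 0.0]
wrist_force: [0.5, -0.0, -0.3]
opening: 0.0352
```

{"name": "step_arm", "arguments": {"plan": [{"slide": [0,0,0.001],"twist": [0,0,0]},{"slide": [0,0,0.001],"twist": [0,0,0]}]}}

```text
clock: 11.48
tcp_pos: [0.6126, 0.2194, 0.1922]
orientation: [0.994, 0.113, 0.0, 0.0]
wrist_force: [-0.6, -0.1, -0.6]
opening: 0.035
```

{"name": "step_arm", "arguments": {"plan": [{"slide": [0,0,0.001],"twist": [0,0,0]},{"slide": [0,0,0.001],"twist": [0,0,0]}]}}

```text
clock: 11.65
tcp_pos: [0.6125, 0.2194, 0.1902]
orientation: [0.994, 0.113, -0.0, 0.0]
wrist_force: [0.9, -0.0, -0.9]
opening: 0.0348
```

Run:
```python
from bench import *
s=state();print(s['tcp_pos'],s['wrist_force'],s['torque'])
```

```text
[0.6125285  0.21940666 0.19018668] [ 0.93726189 -0.01489446 -0.90631546] [-0.02347172 -0.0354377   0.00728124]
```

{"name": "step_arm", "arguments": {"plan": [{"slide": [0,0,0.0015],"twist": [0,0,0]},{"slide": [0,0,0.0015],"twist": [0,0,0]},{"slide": [0,0,0.0015],"twist": [0,0,0]},{"slide": [0,0,0.0015],"twist": [0,0,0]}]}}

```text
clock: 11.98
tcp_pos: [0.6127, 0.2195, 0.1845]
orientation: [0.994, 0.113, 0.0, -0.0]
wrist_force: [-0.2, -0.1, 5.7]
opening: 0.0346
```

{"name": "step_arm", "arguments": {"plan": [{"slide": [0,0,0.001],"twist": [0,0,0]},{"slide": [0,0,0.001],"twist": [0,0,0]},{"slide": [0,0,0.001],"twist": [0,0,0]},{"slide": [0,0,0.001],"twist": [0,0,0]}]}}

```text
clock: 12.32
tcp_pos: [0.6127, 0.2195, 0.1808]
orientation: [0.994, 0.113, 0.0, -0.0]
wrist_force: [0.3, 0.5, 3.5]
opening: 0.0351
```

{"name": "step_arm", "arguments": {"plan": [{"slide": [0,0,0.001],"twist": [0,0,0]},{"slide": [0,0,0.001],"twist": [0,0,0]},{"slide": [0,0,0.001],"twist": [0,0,0]},{"slide": [0,0,0.001],"twist": [0,0,0]},{"slide": [0,0,0.001],"twist": [0,0,0]}]}}

```text
clock: 12.73
tcp_pos: [0.6126, 0.2195, 0.1753]
orientation: [0.994, 0.113, 0.0, -0.0]
wrist_force: [0.8, -1.2, 3.3]
opening: 0.0349
```

{"name": "step_arm", "arguments": {"plan": [{"slide": [0,0,0.001],"twist": [0,0,0]},{"slide": [0,0,0.001],"twist": [0,0,0]},{"slide": [0,0,0.001],"twist": [0,0,0]},{"slide": [0,0,0.001],"twist": [0,0,0]}]}}

```text
clock: 13.07
tcp_pos: [0.6125, 0.2195, 0.1712]
orientation: [0.994, 0.113, 0.0, -0.0]
wrist_force: [0.9, 0.1, 3.5]
opening: 0.035
```

{"name": "step_arm", "arguments": {"plan": [{"slide": [0,0,0.001],"twist": [0,0,0]},{"slide": [0,0,0],"twist": [0,0,0]}]}}

```text
clock: 13.23
tcp_pos: [0.6125, 0.2194, 0.17]
orientation: [0.994, 0.113, -0.0, 0.0]
wrist_force: [1.1, 0.4, 1.4]
opening: 0.0349
```

{"name": "step_arm", "arguments": {"plan": [{"slide": [0,0,0.0005],"twist": [0,0,0]},{"slide": [0,0,0.0005],"twist": [0,0,0]}]}}

```text
clock: 13.4
tcp_pos: [0.6126, 0.2194, 0.1695]
orientation: [0.994, 0.113, 0.0, -0.0]
wrist_force: [0.4, -0.3, 8.2]
opening: 0.0352
```

{"name": "step_arm", "arguments": {"plan": [{"slide": [0,0,0.0005],"twist": [0,0,0]},{"slide": [0,0,0],"twist": [0,0,0]}]}}

```text
clock: 13.57
tcp_pos: [0.6126, 0.2194, 0.1694]
orientation: [0.994, 0.113, 0.0, -0.0]
wrist_force: [0.1, -0.6, 8.6]
opening: 0.0347
```

{"name": "step_arm", "arguments": {"plan": [{"slide": [0,0,0.0005],"twist": [0,0,0]},{"slide": [0,0,0],"twist": [0,0,0]}]}}

```text
clock: 13.73
tcp_pos: [0.6127, 0.2195, 0.1691]
orientation: [0.994, 0.113, 0.0, -0.0]
wrist_force: [0.3, -0.3, 9.0]
opening: 0.0349
```

{"name": "step_arm", "arguments": {"plan": [{"slide": [0,0,0.0005],"twist": [0,0,0]},{"slide": [0,0,0.0005],"twist": [0,0,0]},{"slide": [0,0,0],"twist": [0,0,0]}]}}

```text
clock: 13.98
tcp_pos: [0.6127, 0.2195, 0.1683]
orientation: [0.994, 0.113, 0.0, -0.0]
wrist_force: [-0.6, -0.3, 11.5]
opening: 0.0351
```

```bash
python3 w.py w8
```

```text
tool z [ 9.e-04  3.e-04 -1.e+00] y ang -1.3450 tcp [0.6127 0.2195 0.1683] t 13.98 F [-0.6 -0.3 11.5]
slide now [ 0.0329  0.0285 -0.1617]
[-0.    -0.001 -0.     0.001  0.001  0.   ]
```

View pics/w8.png

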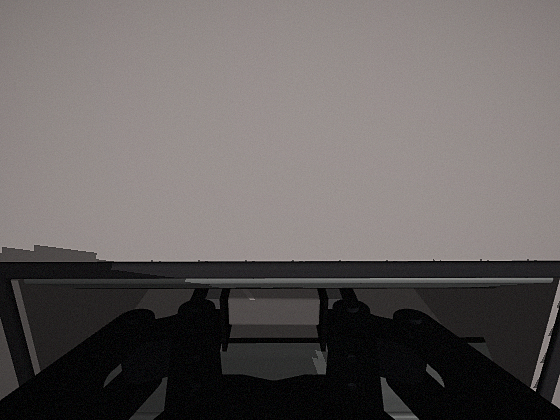

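{"name": "step_arm", "arguments": {"plan": [{"slide": [0,0,0],"twist": [0,0,0]},{"slide": [0,0,0],"twist": [0,0,0]},{"slide": [0,0,0],"twist": [0,0,0]},{"slide": [0,0,0],"twist": [0,0,0]},{"slide": [0,0,0],"twist": [0,0,0]}], "hand": 0.25}}

```text
clock: 14.45
tcp_pos: [0.6124, 0.2194, 0.1669]
orientation: [0.994, 0.113, -0.0, 0.0]
wrist_force: [-0.6, -0.3, -0.5]
opening: 0.0533
```

```bash
python3 w.py w9
```

```text
tool z [-8.e-04 -3.e-04 -1.e+00] y ang -1.3450 tcp [0.6124 0.2194 0.1669] t 14.45 F [-0.6 -0.3 -0.5]
slide now [ 0.033   0.0285 -0.1632]
[ 0.001 -0.002  0.001  0.     0.002 -0.001]
```

View pics/w9.png

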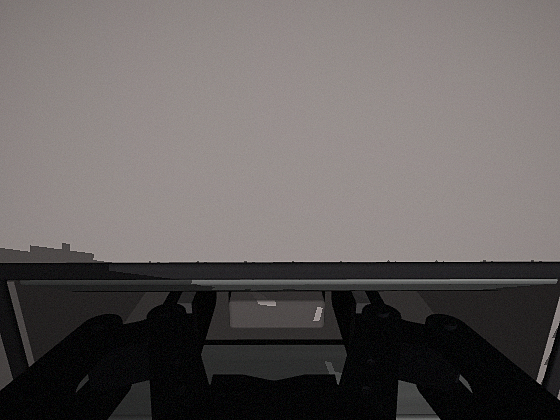

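{"name": "step_arm", "arguments": {"plan": [{"slide": [0,0,-0.002],"twist": [0,0,0]},{"slide": [0,0,-0.005],"twist": [0,0,0]},{"slide": [0,0,-0.006],"twist": [0,0,0]},{"slide": [0,0,-0.006],"twist": [0,0,0]},{"slide": [0,0,-0.006],"twist": [0,0,0]},{"slide": [0,0,-0.006],"twist": [0,0,0]},{"slide": [0,0,-0.006],"twist": [0,0,0]},{"slide": [0,0,-0.006],"twist": [0,0,0]},{"slide": [0,0,-0.006],"twist": [0,0,0]},{"slide": [0,0,-0.006],"twist": [0,0,0]}]}}

```text
clock: 15.33
tcp_pos: [0.6126, 0.2195, 0.2232]
orientation: [0.994, 0.113, 0.0, -0.0]
wrist_force: [-0.9, -0.0, -0.5]
opening: 0.0534
```

{"name": "step_arm", "arguments": {"plan": [{"slide": [0,0,-0.01],"twist": [0,0,0]},{"slide": [0,0,-0.015],"twist": [0,0,0]},{"slide": [0,0,-0.02],"twist": [0,0,0]},{"slide": [-0.005,0,-0.02],"twist": [0,0,0]},{"slide": [-0.01,0,-0.02],"twist": [0,0,0]},{"slide": [-0.015,0,-0.015],"twist": [0,0,0]},{"slide": [-0.015,0,-0.01],"twist": [0,0,0]},{"slide": [-0.01,0,0],"twist": [0,0,0]},{"slide": [0,0,0],"twist": [0,0,0]},{"slide": [0,0,0],"twist": [0,0,0]}]}}

```text
clock: 16.17
tcp_pos: [0.5588, 0.2071, 0.3322]
orientation: [0.994, 0.113, 0.0, -0.0]
wrist_force: [-0.4, 0.3, -0.1]
opening: 0.0533
```

```bash
python3 w.py w10
python3 - <<'E'
from bench import *
import cv2
for n in('scene','side'): cv2.imwrite(f'pics/{n}10.png',capture(n)[:,:,::-1])
E
```

```text
tool z [ 2.e-04  1.e-04 -1.e+00] y ang -1.3449 tcp [0.5588 0.2071 0.3322] t 16.17 F [-0.4  0.3 -0.1]
slide now [0.088  0.0285 0.0022]
[-0.002  0.029 -0.005 -0.002 -0.003  0.   ]
```

View pics/w10.png

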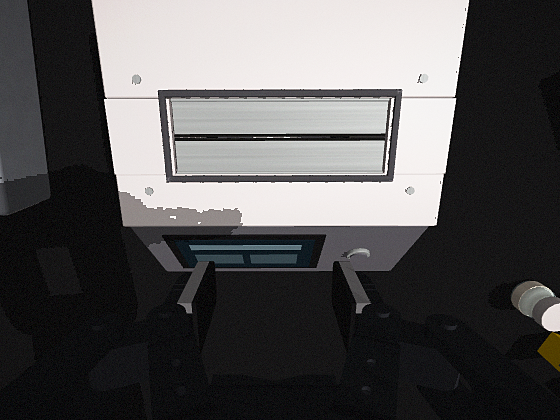

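View pics/side10.png

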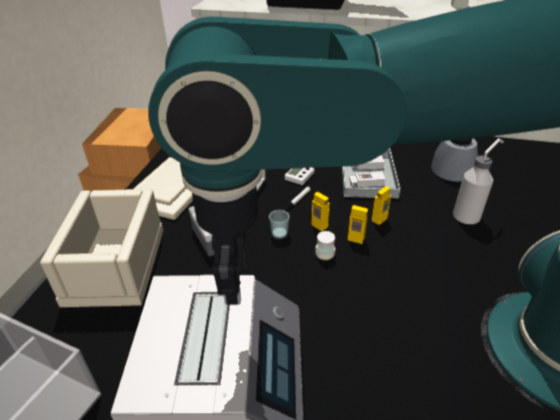

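View pics/scene10.png

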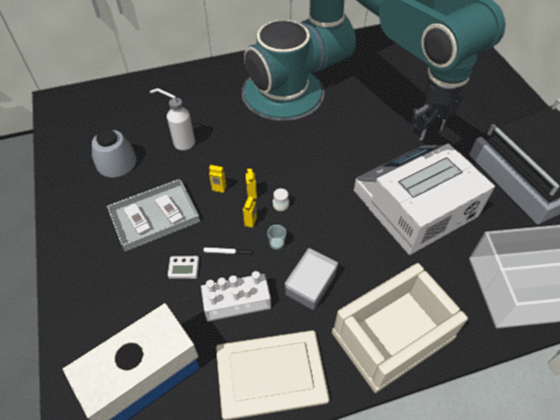

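The wrist picture shows both flaps level and shut, with the thin gap line at about row 137 inside the frame from (160,90) to (402,182). In the scene and side pictures the white cartridge is gone from the bench and everything else is where it was.

Run:
```python
import cv2,numpy as np
from bench import *
a=cv2.imread('pics/scene0.png').astype(int);b=cv2.imread('pics/scene10.png').astype(int)
d=(np.abs(a-b).max(2)>60).astype('uint8');d[:130,300:]=0
n,_,st,c=cv2.connectedComponentsWithStats(d);print([(st[i].tolist()) for i in range(1,n) if st[i][4]>6])
print(job_done())
```

```text
[[277, 0, 23, 12, 218], [265, 2, 35, 21, 251], [251, 44, 14, 18, 73], [244, 50, 5, 5, 11], [266, 58, 34, 17, 139], [251, 63, 14, 29, 113], [265, 64, 6, 28, 75], [294, 86, 6, 7, 13], [420, 132, 4, 7, 11], [477, 138, 8, 7, 21], [423, 144, 31, 15, 135], [215, 185, 16, 32, 299]]
the job is handed in; nothing more can be done
None
```

The white cartridge is seated fully home in the cradle pocket, both flaps are shut over it, and the job was handed in at about 16 s of the 72 s allowed.

- **Grasp:** I took the cartridge by its head, with the fingers closed on 35 mm. The yellow neighbours were not moved.
- **Finding the pocket:** With the cartridge through the flaps, the wrist camera showed the cradle plate about 4 mm off the port's centre along y. I shifted by that, and the foot dropped into the pocket on the first try, so no sideways search was needed.
- **Pressing home:** The foot met the side springs at the expected depth and reached the sprung floor at the predicted height. I pressed it about 1 mm further. The highest force I read was 11.5 N (about 15 N allowing for the sensor's offset), and side forces stayed around 1–2 N.
- **Release:** I opened the fingers partway and drew straight up and back, with the wrist force near zero.

**Last checks:** The pictures show both flaps level and shut. Comparing the scene picture before and after, the only changes were the missing cartridge and the arm with its shadow around the analyser. The one disagreement was that the fixed cameras put the port about 3 mm apart. I used the wrist camera's position instead, which lay between the two.

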